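# Set the LED goniometer to the marked angle and record the reading

## Task

Take the next brightness reading of the red LED: with one fingertip, push lightly on the black end of the goniometer's swing arm, from the side, until the red pointer at its other end lines up with the orange index clip on the rim, and let go. Only then press the green record button on the data logger fully down and let it come up. Do not pinch or lift anything, do not touch the LED or the light sensor, and leave the clip and everything else on the table where it is.

Things in the scene. Friction and masses are not known exactly. Their poses are not given: they have to be found in the camera images.
- goniometer: The LED goniometer: a white round plate 300 mm across with a tick scale, its top 16 mm above the table, standing firmly (it does not move). Origin: on the pivot axis, on the table. Its -x axis is the way the red LED shines (roughly towards the robot); z is up. The LED in its black holder stands over the pivot, top 78 mm above the table. Place and yaw vary.
- swing_arm (a joint): Angle of the swing arm about the upright pivot, rad, growing anticlockwise seen from above. At 0 the black end points along the goniometer's -x and the pointer along its +x; at angle t the black end lies in direction (-cos t, -sin t) of the goniometer's frame. It turns freely between stops at -1.45 and 1.45, needs about 1.5 N of push at the black end, and stays where it is left without coasting.
- black_end (a point): Middle of the black, ribbed end piece of the swing arm, 190 mm from the pivot axis and 28 mm above the table. The end piece is a block 50 mm long (165 to 215 mm from the axis), 20 mm wide, spanning heights 19 to 37 mm; it sticks out beyond the plate, so below and beside it is free space down to the table. The aluminium arm inside of it is 16 mm wide. Its x axis runs along the arm towards the pivot, z is up.
- pointer_tip (a point): Tip of the thin red pointer at the other end of the swing arm, 122.5 mm from the pivot axis and 27 mm above the table.
- clip_tip (a point): Inner tip of the orange index clip (16 mm wide, brass thumb screw on top) that sits on the plate's rim, 126.5 mm from the pivot axis and 19 mm above the table. Its x axis points outwards from the pivot, y along the rim. It marks the wanted angle; the pointer is on it when the two tips face each other along one radius. The clip can be shoved along the rim, but must not be.
- light_sensor (a point): The black light sensor riding on the swing arm: block, short post and a tube 40 mm long and 22 mm across, aimed at the LED. The point is the middle of the tube, over the arm's middle line, 103 mm from the pivot axis and 65 mm above the table; the sensor reaches from 83 to 123 mm from the axis, 15 mm to either side of the middle line (30 mm on the side of its thumb screw), and up to 76 mm above the table. Not to be touched.
- red_led (a point): The black holder with the red LED over the pivot, 25 mm across, 36 to 78 mm above the table. The point lies on the pivot axis, 65 mm above the table. Not to be touched.
- logger: The data logger: a grey box 110 mm along its x, 76 mm along its y and 30 mm high with a greenish display and one green button, standing firmly. Origin: centre of its underside. It stands left or right of the goniometer; the blue-topped aluminium LED driver with a black knob stands on the other side.
- record_button_top (a point): Centre of the top of the green round record button (24 mm across) on the logger, when up. The button stands in a black housing, goes 5 mm straight down under about 4 N and springs back up.
- record_button (a joint): Travel of the record button, m: 0 up, 0.005 fully down.
- red_cube: Bystander: black box 104 x 104 x 40 mm with a cube of red LEDs on it, 119 mm tall in all. Origin: centre of its underside.
- clear_cube: Bystander: white box 100 x 100 x 38 mm with a cube of clear LEDs on it, 117 mm tall in all. Origin: centre of its underside.
- screwdriver: Bystander: screwdriver with an orange handle, 150 mm long, handle about 25 mm thick, lying on the table near the robot. Its x axis runs along it.
- spare_led: Bystander: spare LED holder with a green LED, standing on a round foot 30 mm across, 58 mm tall. Origin: centre of its underside.
- solder_spool: Bystander: blue solder spool 60 mm across, 44 mm high. Origin: centre of its underside.
Things that resemble listed ones, but are neither listed nor needed, are in the scene too. Leave any turquoise look-alike of the logger alone.

How it is judged:
On the way, in this order (a step that is already met when the one before it is completed fails the run):
1. the red pointer stands on the orange index clip, at rest and let go (y of pointer_tip in the frame of clip_tip between -0.0065 and 0.0065 m and horizontal distance between pointer_tip and clip_tip below 0.012 m and velocity of joint swing_arm between -0.02 and 0.02 rad/s and contact force between the fingers and swing_arm below 0.1 N), for 0.3 s.
2. the green record button is fully down (value of joint record_button above 0.0037 m), for 0.05 s.
At the end, for the whole second after the job is handed in: The pointer tip is within 6.5 mm (about 3 degrees) of the clip's radius and at rest, the record button has been pressed down (over 3.7 mm) after that and is up again, the clip has not moved, and all bystanders stand within 15 mm of where they were (y of pointer_tip in the frame of clip_tip between -0.0065 and 0.0065 m and horizontal distance between pointer_tip and clip_tip below 0.012 m and velocity of joint swing_arm between -0.02 and 0.02 rad/s and value of joint record_button below 0.001 m and distance of clip_tip from where it was at the start of the episode below 0.004 m and distance of each of red_cube, clear_cube, screwdriver, spare_led, solder_spool from where it was at the start of the episode below 0.015 m); the robot touches nothing.
It fails at once if the record button is pressed while the pointer is not on the clip (value of joint record_button above 0.002 m and not (y of pointer_tip in the frame of clip_tip between -0.0065 and 0.0065 m and horizontal distance between pointer_tip and clip_tip below 0.012 m)).
It fails at once if the LED or the light sensor is touched (contact force between any of the fingers, the arm and swing_arm_c0 above 0.3 N or contact force between any of the fingers, the arm and swing_arm_c1 above 0.3 N or contact force between any of the fingers, the arm and swing_arm_c2 above 0.3 N or contact force between any of the fingers, the arm and goniometer_c0 above 0.3 N or contact force between any of the fingers, the arm and goniometer_c1 above 0.3 N).
It fails at once if the index clip is shoved out of place (distance of clip_tip from where it was at the start of the episode above 0.004 m).
It fails at once if the swing arm is pinched or forced (over 15 N), or the button is hit hard (over 25 N) (contact force between any of the fingers, the arm and swing_arm above 15 N or contact force between any of the fingers, the arm and record_button above 25 N).
It fails at once if a bystander is lifted or shifted (distance of any of red_cube, clear_cube, screwdriver, spare_led, solder_spool from where it was at the start of the episode above 0.015 m).
It also fails if it takes over 51 s, if anything falls off the work surface, if the arm or the gripper's body presses on something with over 40 N, if the wrist force passes 120 N, or if a joint passes its speed limit or range.

## Robot

A 7-joint arm with a two-finger parallel gripper is mounted at the origin on the work surface. World frame = base frame: x ahead of the robot, y to its left, z up, the work surface at z = 0. Lengths are in m, angles in rad, forces in N, time in s.
With the tool pointing down it reaches from about 0.425 to 0.875 m from the base axis. Payload 4.7 kg.
Tool frame: the origin (TCP) lies on the centre line of the jaws, within the pads' length; the fingertips stand ahead of it and the grasp point (between the pads) lies 2 mm behind it (nose_length is the z of the fingertips in the tool frame, in m); z points along the fingers, y is the line along which they close (so a half turn about z gives the same grasp; the last joint's range is limited). The gripper opens to 87 mm and grips with 3 to 60 N. Pads are 19 mm wide; open, the fingers measure 117 mm over their backs; the gripper's body (75 mm by 190 mm) begins 51 mm behind the grasp point.
Start: joints at [1.284, 0.321, -0.07, 1.45, 0.023, 1.371, -0.057], TCP at [0.193, -0.621, 0.24] pointing down, gripper open.
Joint ranges: [-2.86, 2.86], [-0.3, 2.09], [-1.38, 1.24], [0.06, 2.45], [-1.56, 4.7], [0.09, 2.05], [-2.69, 2.69]. Speed limits (rad/s): [2.57, 2.57, 3.14, 3.14, 3.14, 3.14, 3.14].

## Interface

Orientations are given as a rotation vector (axis times angle).
In Python, from bench import * gives the robot as it stands.
- The arm moves only by the tool send_rows, never from a script. Its arguments are lists of equal length, an entry for each row: "xyz": the shift along the tool's x, y, z in mm, a list of three; "dr": the turn, a rotation vector about the tool's x, y, z in rad, a list of three. A call has exactly 10 rows; each row is the pose to reach, as a shift and turn from the pose commanded when the call began, along the tool's axes at that moment; what a row does not reach only later rows make up. A row lasts 1/12 s, in which the tool goes at most 41.7 mm and 7.16 degrees, less where a joint would pass 70% of its speed; a pose out of reach is approached as far as the arm can. A call with a gripper value outside its range is refused whole. "jaw" is the finger opening in mm, from 0 to 87, set as the call begins (left out, the last holds). The fingers move at their own pace and stop on an object; "grip_force" is the grip in N (left out, the last holds). Time passes only in rows, so rows that repeat a pose let the fingers close, or fill a call up. It gives the time, the measured TCP pose, the force, the opening and the grip force at its end, in the units of the state.
- get_state(): the state, without advancing time (a new reading comes with each control period).
- get_image(name): name is "scene" or "top" or "wrist"; returns the picture (384x512x3 uint8, red, green, blue); there is no depth.
- calibration(name): a dict with "vfov" (degrees; the focal length in pixels is half the picture's height over the tangent of half this angle, whatever the lens; pixels are square), "cx", "cy" (the principal point, pixels), "rvec" (rotation vector, rad) and "tvec" (3), from world to camera coordinates, as OpenCV has them; the wrist camera has in their place "hand_eye" (4x4, takes a point from camera to tool coordinates, whose origin is the TCP and whose axes are the flange's). Camera axes: x right, y down, z forward; pixel columns grow to the right and rows downward; lengths in m; the calibration is good to about 2 mm. A picture is of the moment at which its call begins: read the wrist's pose just before it. calibration takes no time and is no camera call.
- close_job(): hands the job in; it is judged then, once.
The state is a dict: "time": time; "joint_positions": joint angles; "qd": joint speeds; "joint_torque": joint torques, N m; "position": TCP position; "tool_rot": TCP orientation; "ft_force": force on the tool from outside, world axes, zero at the start; "torque": the same for the moment, N m; "grip_width": opening from 0.0 (shut) to 1.0 (fully open); "grip_force": force on a finger pad.
Only numpy, scipy, OpenCV 4.12 (cv2) and the standard library are available. Lean on these libraries where they do the work, as an engineer would, in place of code of your own. Each camera call takes 0.05 s, during which the arm holds its last target. There are 200 camera calls.

## Working session

There is one attempt and no reset: what is moved stays moved. The work goes in short steps, Python scripts to look and compute and a tool call to move; the robot and the scene stay as the last step left them, time stands still between calls to the robot, and variables do not carry over. Pictures are saved under pics/ and viewed, at most 10 in all, crops included, and the job is handed in when it is done.

Besides the shell and the picture viewer there is one more tool, called by a JSON object that holds its "op" and its "data". send_rows: Moves the arm, as the interface text tells. Its arguments: {"type":"object","properties":{"xyz":{"type":"array"},"dr":{"type":"array"},"jaw":{"type":"number"},"grip_force":{"type":"number"}},"required":["xyz","dr"]}

```bash
mkdir -p pics
python3 - <<'E'
from bench import *
import cv2
s=get_state();print({k:s[k] for k in('time','position','tool_rot','grip_width')})
try: print(s.get('nose_length'), nose_length)
except Exception as e: print(e)
for n in('scene','top'):
    im=get_image(n);cv2.imwrite(f'pics/{n}.png',cv2.cvtColor(im,cv2.COLOR_RGB2BGR));print(n,calibration(n))
print(calibration('wrist'))
E
ls
```

```text
{'time': 0.0, 'position': array([ 0.19237303, -0.62034611,  0.23844888]), 'tool_rot': array([-3.10429271e+00, -4.70510501e-01,  6.14484743e-04]), 'grip_width': 1.0012242372172122}
None 0.017
scene {'vfov': 49.00635900246571, 'cx': 247.33449864577983, 'cy': 195.56864236057478, 'rvec': array([ 2.25385578,  1.1863123 , -0.40225158]), 'tvec': array([-0.32752942, -0.35483239,  1.46070708])}
top {'vfov': 50.31344349011078, 'cx': 253.25616144757774, 'cy': 193.3481469586346, 'rvec': array([ 2.15677201, -2.13341616,  0.19078653]), 'tvec': array([-0.01676472,  0.59579211,  1.17422262])}
{'vfov': 70.67065756911121, 'cx': 253.06511639351584, 'cy': 190.12349149728905, 'hand_eye': array([[ 3.59086435e-05, -9.64099985e-01, -2.65539484e-01,
         7.16224419e-02],
       [ 9.99999805e-01,  2.00284035e-04, -5.91946616e-04,
         1.60311911e-05],
       [ 6.23879043e-04, -2.65539411e-01,  9.64099804e-01,
        -1.44810307e-01],
       [ 0.00000000e+00,  0.00000000e+00,  0.00000000e+00,
         1.00000000e+00]])}
pics
```

View pics/top.png

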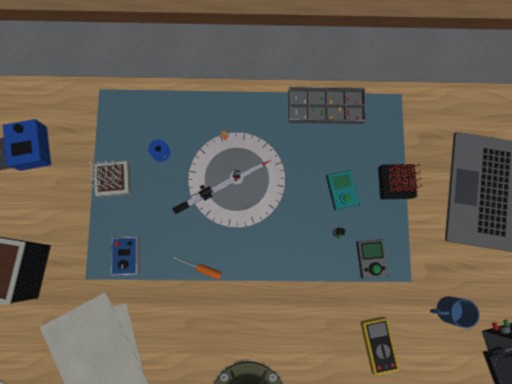

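View pics/scene.png

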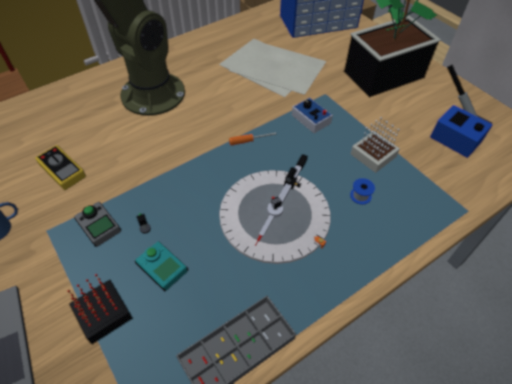

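The top view shows the goniometer centred at (237,180), with the black end at (180,208), the pointer tip at (269,161) and the orange clip at (224,135). The grey logger is at (372,258) with its green button at (376,268), and the screwdriver is at (205,270). The scene view agrees, and the turquoise look-alike is separate.

```bash
cat > h.py <<'E'
import numpy as np, cv2
from bench import *
def cam(n):
    c=calibration(n); f=192/np.tan(np.radians(c['vfov']/2))
    K=np.array([[f,0,c['cx']],[0,f,c['cy']],[0,0,1]])
    if n=='wrist':
        s=get_state(); T=np.eye(4);T[:3,:3]=cv2.Rodrigues(s['tool_rot'])[0];T[:3,3]=s['position']
        M=np.linalg.inv(T@c['hand_eye']); return K,M[:3,:3],M[:3,3]
    return K,cv2.Rodrigues(c['rvec'])[0],c['tvec']
def ray(C,p,z):
    K,R,t=C; o=-R.T@t; d=R.T@np.linalg.solve(K,[p[0],p[1],1.]); return o+d*(z-o[2])/d[2]
def proj(C,P):
    K,R,t=C; q=K@(R@np.array(P)+t); return q[:2]/q[2]
def blobs(im,lo,hi,box,amin=4):
    h=cv2.cvtColor(im,cv2.COLOR_RGB2HSV); m=cv2.inRange(h,lo,hi)
    k=np.zeros_like(m); x0,y0,x1,y1=box; k[y0:y1,x0:x1]=m[y0:y1,x0:x1]
    n,l,s,c=cv2.connectedComponentsWithStats(k)
    return [(c[i],s[i],np.argwhere(l==i)[:,::-1]) for i in np.argsort(-s[:,4]) if i>0 and s[i,4]>=amin]
E
python3 - <<'E'
from h import *
rd=lambda n:cv2.cvtColor(cv2.imread(f'pics/{n}.png'),cv2.COLOR_BGR2RGB)
T=cam('top');S=cam('scene');t=rd('top');s=rd('scene')
print('tcp px',proj(T,[.192,-.62,.238]),proj(S,[.192,-.62,.238]),'base',proj(T,[0,0,0]))
# plate: white, hull ellipse
def plate(im,box,C):
    m=cv2.inRange(cv2.cvtColor(im,cv2.COLOR_RGB2HSV),(0,0,140),(179,60,255));k=np.zeros_like(m);x0,y0,x1,y1=box;k[y0:y1,x0:x1]=m[y0:y1,x0:x1]
    c=max(cv2.findContours(k,cv2.RETR_EXTERNAL,cv2.CHAIN_APPROX_NONE)[0],key=cv2.contourArea)
    P=np.array([ray(C,p,.016)[:2] for p in cv2.convexHull(c)[:,0].astype(float)]).astype(np.float32)
    A=np.c_[2*P,np.ones(len(P))]; r=np.linalg.lstsq(A,(P**2).sum(1),rcond=None)[0]
    return r[:2],np.sqrt(r[2]+r[0]**2+r[1]**2)
for n,im,C,b in(('top',t,T,(180,122,295,235)),('scene',s,S,(205,160,340,270))):
    c,r=plate(im,b,C);print(n,'plate',c,r)
    def rep(name,lo,hi,box,z,ext=None):
        for q in blobs(im,lo,hi,box)[:3]:
            p=ray(C,q[0],z); w=np.array([ray(C,a,z)[:2] for a in q[2]]); d=np.linalg.norm(w-c,axis=1)
            print(n,name,q[0].round(1),q[1][4],p[:2].round(4),'r',np.linalg.norm(p[:2]-c).round(4),'ang',np.degrees(np.arctan2(*(p[:2]-c)[::-1])).round(2),'rmin/max',d.min().round(3),d.max().round(3))
    rep('pointer',(0,110,80),(5,255,255),b,.027); rep('pointer2',(170,110,80),(179,255,255),b,.027)
    rep('clip',(8,150,120),(18,255,255),b,.022)
    rep('black',(0,0,0),(179,255,45),(165,190,205,220) if n=='top' else (285,145,315,180),.03)
    rep('green',(55,120,40),(75,255,255),(355,235,392,282) if n=='top' else (70,195,125,250),.035)
    rep('screw',(5,150,120),(18,255,255),(185,255,230,285) if n=='top' else (220,125,280,150),.012)
v=np.hstack([cv2.resize(x,None,fx=4,fy=4,interpolation=cv2.INTER_CUBIC) for x in(t[230:285,340:400],)]+[cv2.resize(t[125:225,170:290],None,fx=4,fy=4,interpolation=cv2.INTER_CUBIC)[:220]])
g=cv2.resize(t[120:240,165:295],(520,480),interpolation=cv2.INTER_CUBIC);l=cv2.resize(t[230:290,340:400],(240,240),interpolation=cv2.INTER_CUBIC);l2=cv2.resize(s[195:255,65:125],(240,240),interpolation=cv2.INTER_CUBIC)
cv2.imwrite('pics/c1.png',cv2.cvtColor(np.hstack([g,np.vstack([l,l2])]),cv2.COLOR_RGB2BGR))
E
```

```text
tcp px [507.39065257 350.11365237] [-71.53086608 156.91464879] base [247.41928846 400.78150745]
top plate [0.64631354 0.0416307 ] 0.146994131484876
top pointer [264.3 163. ] 7 [ 0.6945 -0.0437] r 0.098 ang -60.54 rmin/max 0.093 0.104
top pointer [235.4 178.2] 5 [0.6456 0.0444] r 0.0029 ang 103.57 rmin/max 0.001 0.005
top clip [223.9 134.4] 24 [0.7855 0.0827] r 0.1452 ang 16.45 rmin/max 0.133 0.158
top black [180.4 207.1] 88 [0.5542 0.2084] r 0.1906 ang 118.92 rmin/max 0.169 0.213
top black [202.4 193.3] 32 [0.597  0.1433] r 0.113 ang 115.86 rmin/max 0.105 0.121
top green [376.2 268.6] 61 [ 0.3777 -0.3753] r 0.496 ang -122.79 rmin/max 0.484 0.508
top green [373.7 247.5] 11 [ 0.4392 -0.3704] r 0.4611 ang -116.69 rmin/max 0.453 0.469
top green [376.2 244. ] 4 [ 0.4498 -0.3783] r 0.4637 ang -115.08 rmin/max 0.46 0.466
top screw [208.  271.7] 144 [0.3635 0.1217] r 0.2939 ang 164.19 rmin/max 0.284 0.306
scene plate [0.6486982  0.04115081] 0.14856327397975627
scene pointer [259. 238.] 5 [ 0.6975 -0.0438] r 0.098 ang -60.12 rmin/max 0.094 0.102
scene pointer2 [272.5 197.5] 4 [0.6133 0.0612] r 0.0407 ang 150.5 rmin/max 0.039 0.042
scene pointer2 [258.8 236.8] 4 [ 0.6941 -0.0422] r 0.0949 ang -61.41 rmin/max 0.091 0.099
scene clip [319.6 240.6] 36 [0.7893 0.081 ] r 0.1462 ang 15.84 rmin/max 0.133 0.159
scene black [291.3 174.1] 71 [0.5786 0.1531] r 0.1321 ang 122.07 rmin/max 0.113 0.155
scene black [302.1 160.3] 65 [0.5552 0.2115] r 0.1943 ang 118.78 rmin/max 0.174 0.216
scene green [100.9 225.4] 151 [ 0.4374 -0.3629] r 0.4559 ang -117.61 rmin/max 0.43 0.481
scene green [ 88.5 210.2] 62 [ 0.3734 -0.3712] r 0.4958 ang -123.73 rmin/max 0.484 0.508
scene screw [239.9 138. ] 109 [0.3613 0.1217] r 0.2984 ang 164.35 rmin/max 0.288 0.313
```

View pics/c1.png

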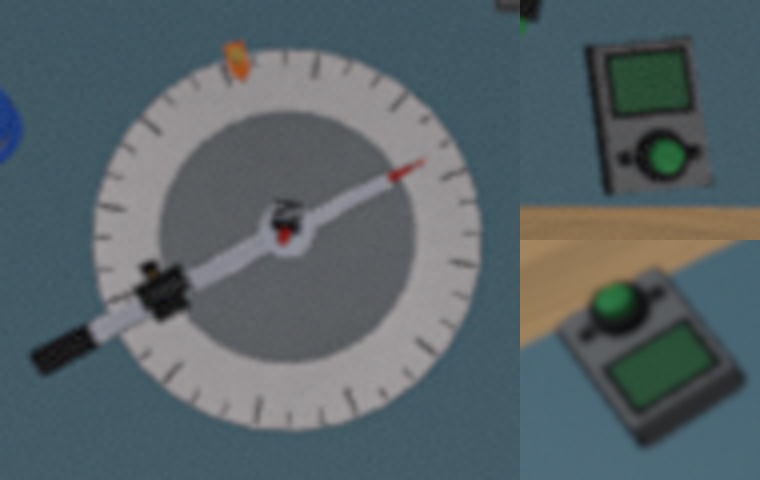

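The crops confirm the geometry: plate centre about (0.6475, 0.0414), with plate radius, black-end radius and clip radius all matching the given sizes. The black end lies at 118.9° and needs to reach about 196.2°, where the pointer meets the clip at 16.2°. The grey logger's green button is near (0.376, -0.373). Next I work out the moves.

```bash
cat >> h.py <<'E'
C0=np.array([.6475,.0414])
def rel(xyz,psi,base=None):
    """tool-frame shift (mm) and yaw turn for TCP world xyz, tool x yaw psi deg, tool straight down"""
    s=get_state(); p,r=base if base else (s['position'],s['tool_rot'])
    R=cv2.Rodrigues(np.array(r))[0]; a=np.radians(psi); c,q=np.cos(a),np.sin(a)
    G=np.array([[c,q,0],[q,-c,0],[0,0,-1]])
    return (R.T@(np.array(xyz)-p)*1e3).round(1),cv2.Rodrigues(R.T@G)[0].ravel().round(3)
def pol(phi,off,r=.192):
    a=np.radians(phi); return C0+r*np.array([np.cos(a),np.sin(a)])+off*np.array([np.sin(a),-np.cos(a)])
E
python3 - <<'E'
from h import *
print(rel([.45,-.25,.24],60)); P=pol(118.9,.055);print(P,rel([*P,.2],118.9))
E
```

```text
(array([ 355.8, -277.4,   -1. ]), array([-0.002, -0.001, -0.746]))
[0.60286033 0.23606972] (array([ 645.8, -696.3,   39.7]), array([-1.000e-03, -1.000e-03, -1.774e+00]))
```

{"op": "send_rows", "data": {"xyz": [[20, -15, 0], [50, -38, 0], [80, -61, 0], [110, -85, 0], [140, -108, 0], [170, -131, 0], [200, -154, 0], [230, -178, 0], [260, -201, 0], [290, -225, 0]], "dr": [[0, 0, -0.04], [0, 0, -0.1], [0, 0, -0.17], [0, 0, -0.24], [0, 0, -0.31], [0, 0, -0.38], [0, 0, -0.45], [0, 0, -0.52], [0, 0, -0.6], [0, 0, -0.68]], "jaw": 0, "grip_force": 20}}

```text
time: 0.93
position: [0.4034, -0.3183, 0.2393]
tool_rot: [-2.769, -1.485, 0.001]
ft_force: [1.2, -0.6, 0.5]
grip_width: 0.329
grip_force: 0.0
```

Run:
```python
from h import *
s=get_state();print(s['time'],s['position'],s['grip_width'],s['joint_positions'])
print(rel([.49,-.1,.23],80)); P=pol(118.9,.055);print(rel([*P,.2],118.9))
```

```text
0.9333 [ 0.40336393 -0.3183133   0.23931215] 0.3289877648774152 [ 0.98104852  0.04862666 -0.3750439   1.77279742  0.0187236   1.32383609
  0.01547321]
(array([229.8, -48.6,   9.2]), array([-0.   ,  0.   , -0.412]))
(array([ 572.2, -140.6,   39.2]), array([-0.   ,  0.   , -1.091]))
```

{"op": "send_rows", "data": {"xyz": [[25, -5, 0], [60, -12, 0], [95, -20, 0], [130, -28, 0], [165, -35, 2], [200, -42, 5], [235, -50, 9], [270, -59, 10], [305, -68, 10], [340, -77, 10]], "dr": [[0, 0, -0.05], [0, 0, -0.11], [0, 0, -0.17], [0, 0, -0.23], [0, 0, -0.3], [0, 0, -0.37], [0, 0, -0.44], [0, 0, -0.51], [0, 0, -0.58], [0, 0, -0.65]]}}

```text
time: 1.77
position: [0.5279, 0.0063, 0.2292]
tool_rot: [2.151, 2.289, -0.002]
ft_force: [0.8, 0.0, -0.3]
grip_width: 0.005
grip_force: 0.0
```

Run:
```python
from h import *
s=get_state();print(s['time'],s['position'],s['grip_width'],s['joint_positions'])
P=pol(118.9,.055);print(rel([*P,.15],118.9))
```

```text
1.7667 [0.52788165 0.00625253 0.22924672] 0.004982010649522276 [ 0.61272825  0.11522424 -0.71939114  1.7458396   0.07942995  1.31035379
 -0.06172194]
(array([224.8,  89.2,  79. ]), array([-0.001,  0.001, -0.442]))
```

{"op": "send_rows", "data": {"xyz": [[25, 10, 0], [55, 22, 0], [85, 34, 5], [115, 46, 15], [145, 58, 30], [175, 70, 45], [205, 82, 65], [225, 89, 79], [225, 89, 79], [225, 89, 79]], "dr": [[0, 0, -0.05], [0, 0, -0.11], [0, 0, -0.17], [0, 0, -0.23], [0, 0, -0.29], [0, 0, -0.35], [0, 0, -0.4], [0, 0, -0.442], [0, 0, -0.442], [0, 0, -0.442]]}}

```text
time: 2.6
position: [0.6022, 0.2359, 0.1487]
tool_rot: [-1.596, -2.703, 0.004]
ft_force: [1.3, -0.9, 0.1]
grip_width: 0.003
grip_force: 0.0
```

Run:
```python
from h import *
s=get_state();print(s['time'],s['position'],s['joint_positions'])
P=pol(118.9,.055);print(rel([*P,.15],118.9))
im=get_image('wrist');cv2.imwrite('pics/w1.png',cv2.cvtColor(im,cv2.COLOR_RGB2BGR))
W=cam('wrist')
for r in (.165,.19,.215):print(proj(W,[*pol(118.9,0,r),.037]))
b=[q for q in blobs(im,(0,0,0),(179,255,40),(0,0,512,384),100)]
for q in b[:5]: print(q[0],q[1],ray(W,q[0],.034))
```

```text
2.6 [0.60222839 0.23590226 0.14872649] [ 0.20144     0.49859334 -0.82032734  1.54627464  0.3742282   1.2645229
 -0.16928083]
(array([-0.2,  0.6, -1.3]), array([-0.003, -0.001, -0.001]))
[200.46332417 216.22492144]
[199.08557852 192.51557133]
[197.63776306 167.60040361]
[231.2064505  331.79415586] [    0   220   512   164 34633] [0.66178442 0.07224508 0.034     ]
[253.17805643 232.37617555] [ 138  216  231   30 4785] [0.62379932 0.19482345 0.034     ]
[466.98916968 372.52105897] [ 354  360  158   24 1662] [0.94269565 0.15773097 0.034     ]
[ 18.61643836 233.10159817] [  0 220  40  30 876] [0.40927328 0.07610446 0.034     ]
[202.35963581 192.97572079] [189 167  23  49 659] [0.55862239 0.20783212 0.034     ]
```

View pics/w1.png

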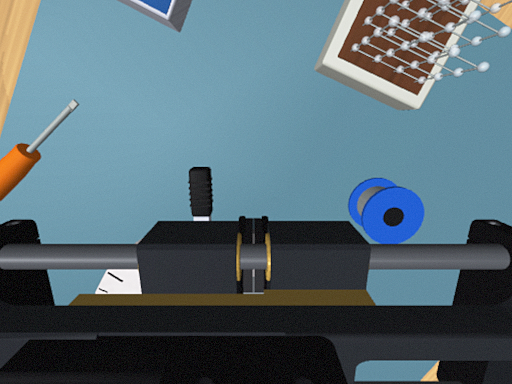

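The wrist view shows the black end at (201,192), within 3 px of the prediction, and free space below the fingers. Now I descend beside it.

{"op": "send_rows", "data": {"xyz": [[0, 0, 10], [0, 0, 25], [0, 0, 40], [0, 0, 55], [0, 0, 70], [0, 0, 85], [0, 0, 97], [0, 0, 105], [0, 0, 105], [0, 0, 105]], "dr": [[0, 0, 0], [0, 0, 0], [0, 0, 0], [0, 0, 0], [0, 0, 0], [0, 0, 0], [0, 0, 0], [0, 0, 0], [0, 0, 0], [0, 0, 0]]}}

```text
time: 3.48
position: [0.6033, 0.2354, 0.0451]
tool_rot: [-1.6, -2.703, 0.0]
ft_force: [-0.5, -0.8, 0.5]
grip_width: 0.005
grip_force: 0.0
```

Run:
```python
from h import *
s=get_state();print(s['position'])
for i in range(1,41):
    # finger center at phi of arm, offset 55 -> 25 over rows 1-6, then arc
    if i<=10: phi,off=118.9,.055-.003*i
    else: phi,off=118.9+1.9*(i-10),.025
    print(i,*rel([*pol(phi,off),.042],phi)) if i<=20 else 0
```

```text
[0.60326293 0.2354263  0.04510272]
1 [ 0.7 -3.   3.1] [-0.001 -0.    -0.002]
2 [ 0.7 -6.   3.1] [-0.001 -0.    -0.002]
3 [ 0.7 -9.   3.1] [-0.001 -0.    -0.002]
4 [  0.7 -12.    3.1] [-0.001 -0.    -0.002]
5 [  0.7 -15.    3.1] [-0.001 -0.    -0.002]
6 [  0.7 -18.    3.1] [-0.001 -0.    -0.002]
7 [  0.7 -21.    3.1] [-0.001 -0.    -0.002]
8 [  0.7 -24.    3.1] [-0.001 -0.    -0.002]
9 [  0.7 -27.    3.1] [-0.001 -0.    -0.002]
10 [  0.7 -30.    3.1] [-0.001 -0.    -0.002]
11 [  1.4 -36.4   3.1] [-0.001 -0.    -0.035]
12 [  1.9 -42.8   3.1] [-0.001 -0.    -0.069]
13 [  2.2 -49.2   3.1] [-0.001 -0.    -0.102]
14 [  2.3 -55.7   3.1] [-0.001 -0.    -0.135]
15 [  2.1 -62.1   3.1] [-0.001 -0.    -0.168]
16 [  1.8 -68.5   3.1] [-0.001 -0.    -0.201]
17 [  1.2 -74.9   3.1] [-0.    -0.    -0.234]
18 [  0.4 -81.3   3.1] [-0.    -0.    -0.268]
19 [ -0.6 -87.6   3.1] [-0.    -0.    -0.301]
20 [ -1.8 -93.9   3.2] [-0.    -0.    -0.334]
```

{"op": "send_rows", "data": {"xyz": [[0.7, -3, 1], [0.7, -6, 2], [0.7, -9, 3], [0.7, -12, 3], [0.7, -15, 3], [0.7, -18, 3], [0.7, -21, 3], [0.7, -24, 3], [0.7, -27, 3], [0.7, -30, 3]], "dr": [[0, 0, 0], [0, 0, 0], [0, 0, 0], [0, 0, 0], [0, 0, 0], [0, 0, 0], [0, 0, 0], [0, 0, 0], [0, 0, 0], [0, 0, 0]]}}

```text
time: 4.32
position: [0.5765, 0.2213, 0.0425]
tool_rot: [1.6, 2.704, -0.0]
ft_force: [-0.3, 0.5, -0.7]
grip_width: 0.006
grip_force: 0.0
```

{"op": "send_rows", "data": {"xyz": [[0.7, -6.4, 0], [1.2, -12.8, 0], [1.5, -19.2, 0], [1.6, -25.7, 0], [1.4, -32.1, 0], [1.1, -38.5, 0], [0.5, -44.9, 0], [-0.3, -51.3, 0], [-1.3, -57.6, 0], [-2.5, -63.9, 0]], "dr": [[0, 0, -0.033], [0, 0, -0.066], [0, 0, -0.1], [0, 0, -0.133], [0, 0, -0.166], [0, 0, -0.2], [0, 0, -0.232], [0, 0, -0.265], [0, 0, -0.3], [0, 0, -0.332]]}}

```text
time: 5.15
position: [0.5224, 0.1885, 0.0428]
tool_rot: [1.128, 2.93, 0.002]
ft_force: [2.1, 0.8, -0.5]
grip_width: 0.005
grip_force: 0.7
```

```bash
cat > ang.py <<'E'
from h import *
import sys
s=get_state();p=s['position'];d=p[:2]-C0
print('t',s['time'],'tcp',p,'r',np.linalg.norm(d),'phi',np.degrees(np.arctan2(d[1],d[0]))%360,'F',s['ft_force'],s['joint_positions'].round(2))
R=cv2.Rodrigues(s['tool_rot'])[0];print('psi',np.degrees(np.arctan2(R[1,0],R[0,0]))%360,'tilt z',R[2,2])
for n in('top','scene'):
    im=get_image(n);cv2.imwrite(f'pics/{n}{sys.argv[1]}.png',cv2.cvtColor(im,cv2.COLOR_RGB2BGR));C=cam(n)
    h=cv2.cvtColor(im,cv2.COLOR_RGB2HSV); m=cv2.inRange(h,(0,100,70),(6,255,255))|cv2.inRange(h,(170,100,70),(179,255,255))
    a=[]
    for q in np.argwhere(m)[:,::-1]:
        v=ray(C,q.astype(float),.027)[:2]-C0
        if .085<np.linalg.norm(v)<.125:a.append(np.degrees(np.arctan2(v[1],v[0])))
    print(n,'pointer px',len(a),'ang',np.round(np.median(a),1) if a else None)
E
python3 ang.py 2
```

```text
t 5.15 tcp [0.52237288 0.18848083 0.04280452] r 0.19310506501272212 phi 130.38904784723587 F [ 2.11934417  0.78385893 -0.45746627] [ 0.36  0.46 -0.9   1.87  0.42  1.01  0.12]
psi 137.88198944963708 tilt z -0.9999982772701825
top pointer px 10 ang -43.6
scene pointer px 13 ang -42.4
```

{"op": "send_rows", "data": {"xyz": [[0.7, -6.4, 0], [1.2, -12.8, 0], [1.5, -19.2, 0], [1.6, -25.7, 0], [1.4, -32.1, 0], [1.1, -38.5, 0], [0.5, -44.9, 0], [-0.3, -51.3, 0], [-1.3, -57.6, 0], [-2.5, -63.9, 0]], "dr": [[0, 0, -0.033], [0, 0, -0.066], [0, 0, -0.1], [0, 0, -0.133], [0, 0, -0.166], [0, 0, -0.2], [0, 0, -0.232], [0, 0, -0.265], [0, 0, -0.3], [0, 0, -0.332]]}}

```text
time: 6.08
position: [0.4816, 0.14, 0.0429]
tool_rot: [0.63, 3.076, 0.002]
ft_force: [1.4, 0.5, -0.5]
grip_width: 0.004
grip_force: 0.7
```

{"op": "send_rows", "data": {"xyz": [[0.7, -6.4, 0], [1.2, -12.8, 0], [1.5, -19.2, 0], [1.6, -25.7, 0], [1.4, -32.1, 0], [1.1, -38.5, 0], [0.5, -44.9, 0], [-0.3, -51.3, 0], [-1.3, -57.6, 0], [-2.5, -63.9, 0]], "dr": [[0, 0, -0.033], [0, 0, -0.066], [0, 0, -0.1], [0, 0, -0.133], [0, 0, -0.166], [0, 0, -0.2], [0, 0, -0.232], [0, 0, -0.265], [0, 0, -0.3], [0, 0, -0.332]]}}

```text
time: 6.92
position: [0.4587, 0.0804, 0.0429]
tool_rot: [0.112, 3.138, 0.002]
ft_force: [1.0, 0.5, 0.4]
grip_width: 0.005
grip_force: 0.7
```

```bash
python3 ang.py 3
```

```text
t 6.9167 tcp [0.45870336 0.08041534 0.04294274] r 0.19278581033613268 phi 168.3240282404197 F [0.96616409 0.51518049 0.38059191] [ 0.8   0.32 -1.13  2.08  0.35  0.95  0.99]
psi 175.89621243723613 tilt z -0.9999978958462591
top pointer px 8 ang -5.3
scene pointer px 14 ang -5.0
```

{"op": "send_rows", "data": {"xyz": [[0.7, -6.4, 0], [1.2, -12.8, 0], [1.5, -19.2, 0], [1.6, -25.7, 0], [1.4, -32.1, 0], [1.1, -38.5, 0], [0.5, -44.9, 0], [-0.3, -51.3, 0], [-0.8, -54.5, 0], [-0.8, -54.5, 0]], "dr": [[0, 0, -0.033], [0, 0, -0.066], [0, 0, -0.1], [0, 0, -0.133], [0, 0, -0.166], [0, 0, -0.2], [0, 0, -0.232], [0, 0, -0.265], [0, 0, -0.28], [0, 0, -0.28]]}}

```text
time: 7.85
position: [0.4551, 0.0252, 0.0426]
tool_rot: [-0.322, 3.125, 0.0]
ft_force: [0.6, 0.1, -0.1]
grip_width: 0.004
grip_force: 0.0
```

```bash
python3 ang.py 4
python3 - <<'E'
import cv2,numpy as np
t=cv2.imread('pics/top4.png')[120:240,165:295];s=cv2.imread('pics/scene4.png')[150:270,210:340]
cv2.imwrite('pics/c4.png',np.hstack([cv2.resize(x,(400,370),interpolation=cv2.INTER_CUBIC) for x in(t,s)]))
E
```

```text
t 7.85 tcp [0.4550916  0.02517576 0.04260544] r 0.19309121954017933 phi 184.81988731785705 F [ 0.60530107  0.06640853 -0.13496204] [ 0.98  0.32 -1.19  2.1   0.36  0.95  1.37]
psi 191.77851087692048 tilt z -0.9999999892225188
top pointer px 11 ang 11.1
scene pointer px 16 ang 10.8
```

View pics/c4.png

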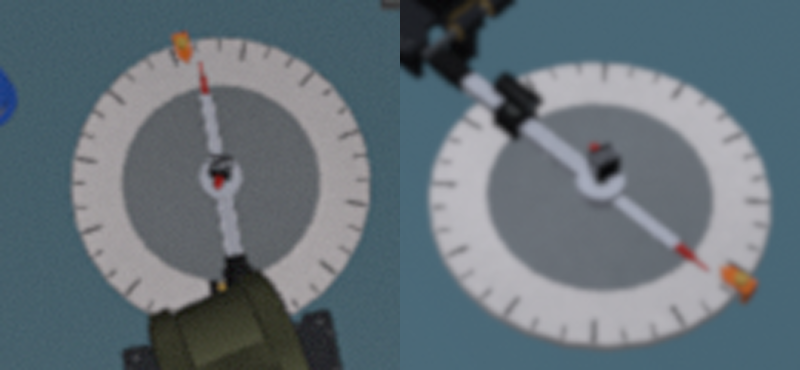

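The pointer is at 11.0° and the clip at about 16.1°, just beyond it in both crops. A slow push of about 17 mm remains.

{"op": "send_rows", "data": {"xyz": [[0.2, -2, 0], [0.4, -4, 0], [0.6, -6, 0], [0.8, -8, 0], [0.9, -10, 0], [1.0, -12, 0], [1.1, -14, 0], [1.2, -15.5, 0], [1.2, -17, 0], [1.2, -17, 0]], "dr": [[0, 0, -0.01], [0, 0, -0.02], [0, 0, -0.03], [0, 0, -0.04], [0, 0, -0.05], [0, 0, -0.06], [0, 0, -0.07], [0, 0, -0.08], [0, 0, -0.088], [0, 0, -0.088]]}}

```text
time: 8.78
position: [0.4571, 0.008, 0.0425]
tool_rot: [0.462, -3.107, 0.0]
ft_force: [-1.4, 0.1, 0.4]
grip_width: 0.004
grip_force: 0.1
```

```bash
python3 ang.py 5
python3 - <<'E'
import cv2,numpy as np
t=cv2.imread('pics/top5.png')[120:180,205:265];s=cv2.imread('pics/scene5.png')[210:270,270:330]
cv2.imwrite('pics/c5.png',np.hstack([cv2.resize(x,(400,400),interpolation=cv2.INTER_CUBIC) for x in(t,s)]))
E
```

```text
t 8.7833 tcp [0.45711647 0.00798756 0.04246629] r 0.19329325131129288 phi 189.95407775367957 F [-1.36539116  0.14920642  0.44468938] [ 1.03  0.33 -1.2   2.09  0.38  0.96  1.48]
psi 196.91450225909247 tilt z -0.9999999225964954
top pointer px 10 ang 16.2
scene pointer px 16 ang 15.5
```

View pics/c5.png

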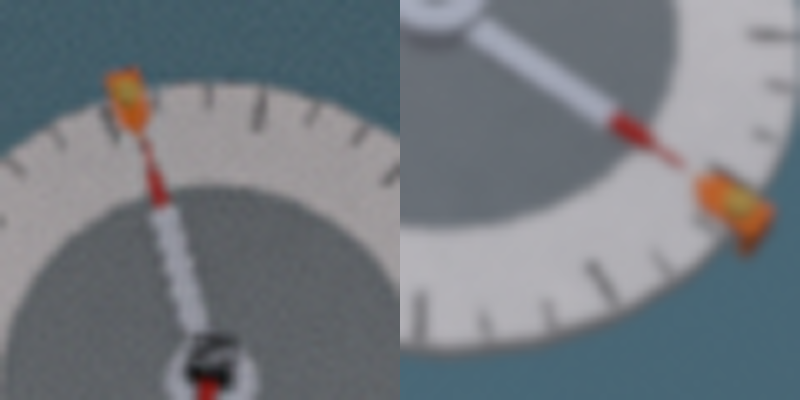

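The pointer tip faces the clip tip in both views: (145,135) against (138,130) in the top crop, and collinear in the scene crop. I'll let go and retreat.

{"op": "send_rows", "data": {"xyz": [[0, 3, 0], [0, 8, 0], [0, 16, 0], [0, 25, 0], [0, 35, 0], [0, 35, -15], [0, 35, -45], [0, 35, -80], [0, 35, -115], [0, 35, -140]], "dr": [[0, 0, 0], [0, 0, 0], [0, 0, 0], [0, 0, 0], [0, 0, 0], [0, 0, 0], [0, 0, 0], [0, 0, 0], [0, 0, 0], [0, 0, 0]]}}

```text
time: 9.72
position: [0.4476, 0.0443, 0.1845]
tool_rot: [-0.466, 3.105, -0.001]
ft_force: [0.3, -1.0, -0.9]
grip_width: 0.007
grip_force: 0.0
```

```bash
python3 ang.py 6
python3 - <<'E'
from h import *
T=cam('top');S=cam('scene');K=lambda C:C[0]@np.c_[C[1],C[2]]
X=cv2.triangulatePoints(K(T),K(S),np.array([376.2,268.6]),np.array([88.5,210.2]));print((X[:3]/X[3]).ravel())
for z in(.035,.04,.045,.05):print(z,ray(T,(376.2,268.6),z),ray(S,(88.5,210.2),z))
print(rel([.42,-.37,.2],120),rel([.42,-.37,.2],60))
E
```

```text
t 9.7167 tcp [0.44757446 0.04428658 0.18445329] r 0.19994637683608726 phi 179.17280525748112 F [ 0.25486345 -0.98686839 -0.87118327] [ 1.25 -0.14 -1.3   1.97 -0.14  1.21  1.87]
psi 197.08719704642397 tilt z -0.9999978020045104
top pointer px 10 ang 16.2
scene pointer px 16 ang 15.5
[ 0.37814186 -0.37215247  0.04162176]
0.035 [ 0.37764452 -0.3753498   0.035     ] [ 0.37321533 -0.37118113  0.035     ]
0.04 [ 0.37773636 -0.37377451  0.04      ] [ 0.37740924 -0.37122399  0.04      ]
0.045 [ 0.37782819 -0.37219921  0.045     ] [ 0.38160315 -0.37126685  0.045     ]
0.05 [ 0.37792003 -0.37062392  0.05      ] [ 0.38579705 -0.37130971  0.05      ]
(array([ 148.5, -386.3,  -11.2]), array([-0.004,  0.01 ,  1.343])) (array([ 148.5, -386.3,  -11.2]), array([2.00e-03, 1.30e-02, 2.39e+00]))
```

Run:
```python
from h import *
for w in([.475,-.06,.19],[.46,-.2,.19],[.40,-.33,.18],[.336,-.415,.165]):print(w,rel(w,46))
```

```text
[0.475, -0.06, 0.19] (array([   5.7, -105.6,   -3. ]), array([0.004, 0.013, 2.634]))
[0.46, -0.2, 0.19] (array([  60.8, -235.2,   -2.1]), array([0.004, 0.013, 2.634]))
[0.4, -0.33, 0.18] (array([ 156.1, -342. ,    8.3]), array([0.004, 0.013, 2.634]))
[0.336, -0.415, 0.165] (array([ 242.1, -404.6,   23.4]), array([0.004, 0.013, 2.634]))
```

{"op": "send_rows", "data": {"xyz": [[1, -20, -1], [3, -50, -2], [5, -80, -3], [8, -110, -3], [18, -135, -3], [28, -160, -3], [40, -185, -3], [50, -210, -3], [61, -235, -2], [80, -256, 0]], "dr": [[0, 0, 0.06], [0, 0, 0.16], [0, 0, 0.26], [0, 0, 0.36], [0, 0, 0.46], [0, 0, 0.56], [0, 0, 0.66], [0, 0, 0.76], [0, 0, 0.86], [0, 0, 0.96]]}}

```text
time: 10.65
position: [0.4457, -0.2262, 0.1814]
tool_rot: [1.029, 2.968, 0.003]
ft_force: [0.1, 0.4, -0.5]
grip_width: 0.006
grip_force: 0.0
```

Run:
```python
from h import *
print(get_state()['position'])
for w in([.40,-.33,.18],[.336,-.415,.165]):print(w,rel(w,46))
```

```text
[ 0.44566996 -0.22621292  0.18142508]
[0.4, -0.33, 0.18] (array([ -28.4, -109.8,    1.2]), array([ 1.000e-03, -2.000e-03,  1.671e+00]))
[0.336, -0.415, 0.165] (array([ -30.8, -216.2,   16. ]), array([ 1.000e-03, -2.000e-03,  1.671e+00]))
```

{"op": "send_rows", "data": {"xyz": [[-6, -22, 0], [-12, -46, 0], [-18, -70, 0], [-24, -94, 0], [-28, -118, 2], [-29, -142, 5], [-30, -166, 8], [-31, -190, 12], [-31, -206, 15], [-31, -216, 16]], "dr": [[0, 0, 0.1], [0, 0, 0.21], [0, 0, 0.32], [0, 0, 0.43], [0, 0, 0.54], [0, 0, 0.65], [0, 0, 0.76], [0, 0, 0.87], [0, 0, 0.98], [0, 0, 1.09]]}}

```text
time: 11.48
position: [0.3344, -0.4157, 0.1642]
tool_rot: [-2.421, -1.997, 0.0]
ft_force: [0.3, 0.3, -0.4]
grip_width: 0.008
grip_force: 0.0
```

Run:
```python
from h import *
s=get_state();print(s['position'],s['joint_positions'].round(2))
print(rel([.336,-.415,.165],46))
```

```text
[ 0.33442188 -0.41574192  0.1642266 ] [ 1.58  0.21 -0.81  1.81  0.16  1.19  0.53]
(array([ 1. ,  1.4, -0.8]), array([-0.003, -0.001,  0.577]))
```

{"op": "send_rows", "data": {"xyz": [[0, 0, 0], [0, 0, 0], [0, 0, 0], [0, 0, 0], [0, 0, 0], [0, 0, 0], [0, 0, 0], [0, 0, 0], [0, 0, 0], [0, 0, 0]], "dr": [[0, 0, 0.1], [0, 0, 0.2], [0, 0, 0.3], [0, 0, 0.4], [0, 0, 0.5], [0, 0, 0.56], [0, 0, 0.58], [0, 0, 0.58], [0, 0, 0.58], [0, 0, 0.58]]}}

```text
time: 12.32
position: [0.3362, -0.4149, 0.1661]
tool_rot: [-2.888, -1.235, 0.0]
ft_force: [0.3, -0.2, -0.4]
grip_width: 0.005
grip_force: 0.0
```

Run:
```python
from h import *
W=cam('wrist');im=get_image('wrist');cv2.imwrite('pics/w7.png',cv2.cvtColor(im,cv2.COLOR_RGB2BGR))
print(get_state()['position'],proj(W,[.378,-.372,.042]))
for q in blobs(im,(50,110,60),(80,255,255),(0,0,512,384),150)[:4]:
    P=ray(W,q[0],.042);print(q[0],q[1],P,rel([P[0],P[1],.10],46))
```

```text
[ 0.33616674 -0.41508781  0.16623812] [254.36947047 128.31255538]
[289.50977199  82.73412052] [ 256   47   68   72 2456] [ 0.4300755  -0.36462655  0.042     ] (array([101.4,  33. ,  66.2]), array([-0.   , -0.   ,  0.005]))
[253.38369781 127.76540755] [241 115  25  26 503] [ 0.37766613 -0.3709663   0.042     ] (array([60.6, -0.5, 66.2]), array([-0.   , -0.   ,  0.005]))
```

View pics/w7.png

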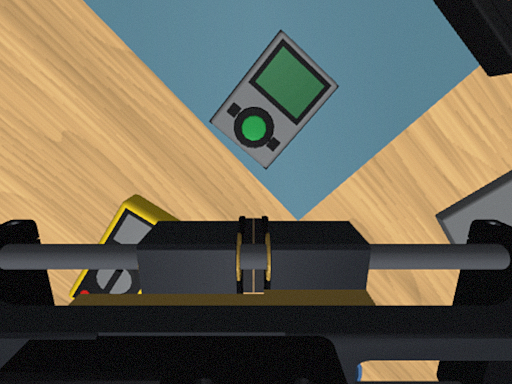

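The button is at (253,128), within 1 px of the triangulated position, and its 25 px width matches a 24 mm button. I move above it, then press slowly.

{"op": "send_rows", "data": {"xyz": [[10, 0, 5], [25, 0, 12], [40, 0, 20], [52, 0, 30], [60.5, -0.5, 40], [60.5, -0.5, 50], [60.5, -0.5, 60], [60.5, -0.5, 68], [60.5, -0.5, 76], [60.5, -0.5, 80]], "dr": [[0, 0, 0], [0, 0, 0], [0, 0, 0], [0, 0, 0], [0, 0, 0], [0, 0, 0], [0, 0, 0], [0, 0, 0], [0, 0, 0], [0, 0, 0]]}}

```text
time: 13.2
position: [0.3765, -0.3716, 0.0851]
tool_rot: [-2.889, -1.231, 0.001]
ft_force: [-0.0, 0.3, -0.3]
grip_width: 0.005
grip_force: 0.0
```

{"op": "send_rows", "data": {"xyz": [[0, 0, 2], [0, 0, 4], [0, 0, 6], [0, 0, 8], [0, 0, 10], [0, 0, 12], [0, 0, 14], [0, 0, 16], [0, 0, 18], [0, 0, 20]], "dr": [[0, 0, 0], [0, 0, 0], [0, 0, 0], [0, 0, 0], [0, 0, 0], [0, 0, 0], [0, 0, 0], [0, 0, 0], [0, 0, 0], [0, 0, 0]]}}

```text
time: 14.03
position: [0.3776, -0.3714, 0.0665]
tool_rot: [2.889, 1.233, -0.0]
ft_force: [-1.1, 0.6, 1.8]
grip_width: 0.008
grip_force: 1.1
```

{"op": "send_rows", "data": {"xyz": [[0, 0, 0.5], [0, 0, 1], [0, 0, 1.5], [0, 0, 2], [0, 0, 2.5], [0, 0, 3], [0, 0, 3.5], [0, 0, 4], [0, 0, 4], [0, 0, 4]], "dr": [[0, 0, 0], [0, 0, 0], [0, 0, 0], [0, 0, 0], [0, 0, 0], [0, 0, 0], [0, 0, 0], [0, 0, 0], [0, 0, 0], [0, 0, 0]]}}

```text
time: 14.87
position: [0.3776, -0.3714, 0.0633]
tool_rot: [2.889, 1.233, -0.001]
ft_force: [-2.9, 1.4, 9.8]
grip_width: 0.003
grip_force: 4.6
```

{"op": "send_rows", "data": {"xyz": [[0, 0, 0.2], [0, 0, 0.4], [0, 0, 0.6], [0, 0, 0.6], [0, 0, 0.6], [0, 0, 0.6], [0, 0, 0.6], [0, 0, 0.6], [0, 0, 0.6], [0, 0, 0.6]], "dr": [[0, 0, 0], [0, 0, 0], [0, 0, 0], [0, 0, 0], [0, 0, 0], [0, 0, 0], [0, 0, 0], [0, 0, 0], [0, 0, 0], [0, 0, 0]]}}

```text
time: 15.7
position: [0.3776, -0.3714, 0.0633]
tool_rot: [2.889, 1.233, -0.002]
ft_force: [-5.1, 3.0, 12.8]
grip_width: 0.002
grip_force: 6.6
```

Run:
```python
from h import *
s=get_state();print(s['position'],s['ft_force'])
W=cam('wrist');im=get_image('wrist')
S=get_image('scene');v=np.hstack([cv2.resize(S[185:245,60:120],(400,400),interpolation=cv2.INTER_CUBIC),cv2.resize(im[140:260,190:310],(400,400))])
cv2.imwrite('pics/c8.png',cv2.cvtColor(v,cv2.COLOR_RGB2BGR))
```

```text
[ 0.37763042 -0.37140238  0.0632629 ] [-5.12752639  2.97165759 12.83541436]
```

View pics/c8.png

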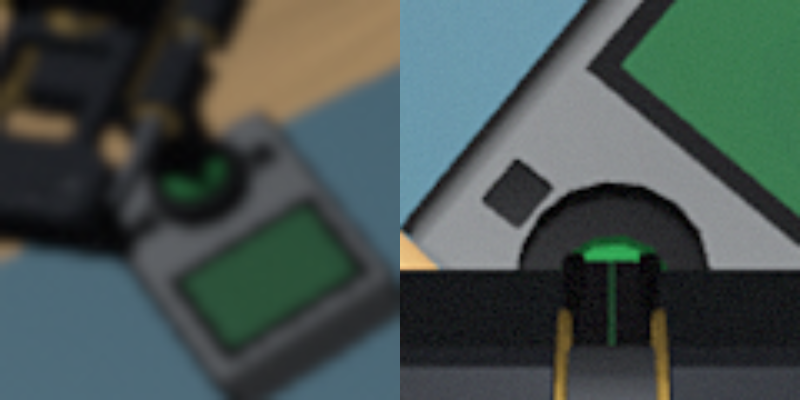

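Run:
```python
from h import *
c=calibration('wrist');f=192/np.tan(np.radians(c['vfov']/2));K=np.array([[f,0,c['cx']],[0,f,c['cy']],[0,0,1]])
T=np.eye(4);T[:3,:3]=cv2.Rodrigues(np.array([-2.888,-1.235,0]))[0];T[:3,3]=[.33617,-.41509,.16624]
M=np.linalg.inv(T@c['hand_eye']);W=(K,M[:3,:3],M[:3,3]);Tp=cam('top');S=cam('scene')
for z in(.042,.046,.051):
    print(z,ray(W,(253.4,127.8),z)[:2],ray(Tp,(376.2,268.6),z)[:2],ray(S,(88.5,210.2),z)[:2], 'diam',np.linalg.norm(ray(W,(241,127.8),z)-ray(W,(266,127.8),z)))
```

```text
0.042 [ 0.3776396  -0.37119724] [ 0.37777309 -0.37314439] [ 0.3790868  -0.37124114] diam 0.024227140346510353
0.046 [ 0.37775514 -0.37107475] [ 0.37784656 -0.37188416] [ 0.38244193 -0.37127542] diam 0.02386697537619971
0.051 [ 0.37789958 -0.37092164] [ 0.3779384  -0.37030886] [ 0.38663583 -0.37131828] diam 0.02341676916331137
```

{"op": "send_rows", "data": {"xyz": [[0, 0, -1], [0, 0, -2], [0, 0, -3], [0, 0, -3.6], [0, 0, -3.6], [0, 0, -3.6], [0, 0, -3.6], [0, 0, -3.6], [0, 0, -3.6], [0, 0, -3.6]], "dr": [[0, 0, 0], [0, 0, 0], [0, 0, 0], [0, 0, 0], [0, 0, 0], [0, 0, 0], [0, 0, 0], [0, 0, 0], [0, 0, 0], [0, 0, 0]]}}

```text
time: 16.63
position: [0.3776, -0.3713, 0.0655]
tool_rot: [2.889, 1.233, -0.0]
ft_force: [-0.4, 1.6, 3.3]
grip_width: 0.007
grip_force: 1.3
```

{"op": "send_rows", "data": {"xyz": [[0, 0, -0.5], [0, 0, -1], [0, 0, -1.4], [0, 0, -1.4], [0, 0, -1.4], [0, 0, -1.4], [0, 0, -1.4], [0, 0, -1.4], [0, 0, -1.4], [0, 0, -1.4]], "dr": [[0, 0, 0], [0, 0, 0], [0, 0, 0], [0, 0, 0], [0, 0, 0], [0, 0, 0], [0, 0, 0], [0, 0, 0], [0, 0, 0], [0, 0, 0]]}}

```text
time: 17.47
position: [0.3776, -0.3713, 0.0669]
tool_rot: [2.889, 1.233, -0.0]
ft_force: [-0.0, 0.7, 2.8]
grip_width: 0.004
grip_force: 0.9
```

{"op": "send_rows", "data": {"xyz": [[0, 0, -0.5], [0, 0, -1], [0, 0, -1.5], [0, 0, -1.5], [0, 0, -1.5], [0, 0, -1.5], [0, 0, -1.5], [0, 0, -1.5], [0, 0, -1.5], [0, 0, -1.5]], "dr": [[0, 0, 0], [0, 0, 0], [0, 0, 0], [0, 0, 0], [0, 0, 0], [0, 0, 0], [0, 0, 0], [0, 0, 0], [0, 0, 0], [0, 0, 0]]}}

```text
time: 18.3
position: [0.3776, -0.3713, 0.0685]
tool_rot: [2.889, 1.233, 0.0]
ft_force: [-0.4, 0.4, 1.3]
grip_width: 0.004
grip_force: 0.5
```

The spring force lasts from TCP height 63.3 mm (rigid stop) up to about 68.5 mm, so the full 5 mm of travel was reached. I retreat straight up.

{"op": "send_rows", "data": {"xyz": [[0, 0, -3], [0, 0, -10], [0, 0, -20], [0, 0, -35], [0, 0, -50], [0, 0, -65], [0, 0, -80], [0, 0, -90], [0, 0, -90], [0, 0, -90]], "dr": [[0, 0, 0], [0, 0, 0], [0, 0, 0], [0, 0, 0], [0, 0, 0], [0, 0, 0], [0, 0, 0], [0, 0, 0], [0, 0, 0], [0, 0, 0]]}}

```text
time: 19.13
position: [0.3777, -0.3716, 0.1591]
tool_rot: [2.888, 1.232, -0.0]
ft_force: [0.4, 0.2, -0.3]
grip_width: 0.006
grip_force: 0.0
```

```bash
python3 ang.py 9; python3 -c "
from bench import *
print(close_job())"
```

```text
t 19.1333 tcp [ 0.3777239  -0.37158844  0.15907965] r 0.49329362062631815 phi 236.84625825957636 F [ 0.44657604  0.18437667 -0.27873579] [ 1.44  0.19 -0.79  1.83  0.15  1.18 -0.15]
psi 46.21923095440803 tilt z -0.999998901976017
top pointer px 10 ang 16.2
scene pointer px 17 ang 15.7
the job is handed in; nothing more can be done
None
```

I handed the job in at about 19 s. The pointer was left within about 0.5° of the orange clip, and the record button was then pressed its full 5 mm and let up. No verdict came back.

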